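# Comb the glass stirring rods into a row

## Robot

A 6-joint arm with a two-finger parallel gripper is mounted at the origin on a cart in front of the work surface, level with it; the furniture and walls round the work are solid. World frame = base frame: x ahead of the robot, y to its left, z up, the work surface at z = 0. Lengths are in m, angles in degrees, forces in N, time in s.
With the tool pointing down it reaches from about 0.4 to 0.825 m from the base axis. Payload 7 kg.
Tool frame: the origin (TCP) lies midway between the tips of the shut fingers; the grasp point (between the pads) lies 19 mm behind it; z points along the fingers, y is the direction in which the jaws open and shut (so a half turn about z gives the same grasp; the last joint's range is limited). The gripper opens to 88 mm and grips with 3 to 60 N. Pads are 19 mm wide; open, the fingers measure 130 mm over their backs; the gripper's body (78 mm by 193 mm) begins 47 mm behind the grasp point.
Start: joints at [89.444, 20.546, 0.682, 0, -70.136, -16.507], TCP at [0.198, 0.645, 0.227] pointing down, gripper open.
Joint ranges: [-176.03, 176.03], [-82.01, 121.73], [-58.28, 71.71], [-173.87, 95.51], [-174.79, -0.11], [-173.66, 173.66]. Speed limits (degrees/s): [136.94, 136.94, 172.46, 180, 180, 180].

## Interface

Orientations are given as [roll, pitch, yaw] about the fixed x, y, z axes, in that order (R = Rz(yaw) Ry(pitch) Rx(roll)).
In Python, from plant import get_state, capture, close_job gives the robot as it stands.
- The arm moves only by the tool apply_moves, never from a script. Its argument "commands" is a list of rows, each an object with "grip": the opening, from 0 (shut) to 1 (fully open); "dp": the shift along the tool's x, y, z in mm, a list of three; "yaw": the turn about the tool's z in rad. A call has 1 to 12 rows; each row is the pose to reach, as a shift and turn from the pose commanded when the call began, along the tool's axes at that moment; what a row does not reach only later rows make up. A row lasts 1/8 s, in which the tool goes at most 62.5 mm and 10.7 degrees, less where a joint would pass 70% of its speed; a pose out of reach is approached as far as the arm can. A call with a gripper value outside its range is refused whole. The fingers move at their own pace and stop on an object; "newtons" is the grip in N (left out, the last holds). Time passes only in rows, so rows that repeat a pose let the fingers close. It gives the time, the measured TCP pose, the force and the opening at its end, in the units of the state.
- get_state(): the state, without advancing time (a new reading comes with each control period).
- capture(name): name is "scene" or "side" or "wrist"; returns a dict with "color" (400x640x3 uint8, red, green, blue), "camera_matrix" (3x3 intrinsics, pixels), "xyz" and "rotation" of the camera in the world; the wrist camera has in their place "T_tool_cam" (4x4, takes a point from camera to tool coordinates, whose origin is the TCP and whose axes are the flange's). Camera axes: x right, y up, looking along -z (the intrinsics and any distortion apply to the point x, -y, -z); pixel columns grow to the right and rows downward; lengths in m; the calibration is good to about 2 mm. A picture is of the moment at which its call begins: read the wrist's pose just before it. There is no depth.
- close_job(): hands the job in, once; it reports no verdict.
The state is a dict: "time_s": time; "joints": joint angles; "qd": joint speeds; "joint_torque": joint torques, N m; "tcp_pos": TCP position; "eef_rot": TCP orientation; "contact_force": force on the tool from outside, world axes, zero at the start; "moment": the same for the moment, N m; "gripper_width": finger opening in m.
Only numpy, scipy, OpenCV 4.12 (cv2) and the standard library are available. Lean on these libraries where they do the work, as an engineer would, in place of code of your own. Each camera call takes 0.05 s, during which the arm holds its last target.

## Task

The washed glass stirring rods lie scattered in their steel tray. Pick up the pin rake and comb them with it into one row of parallel rods, side by side without gaps and pressed home against the tray's cross fence, gently but so that the fence is felt through the row; the glass chips, so never lean on it hard, and keep the gripper off the clean rods. Then stand the rake upright on the bench again, clear of the tray, and leave the other things where they are.

Things in the scene. Friction and masses are not known exactly. Their poses are not given: they have to be found in the camera images.
- tray: Open stainless tray, fixed. Origin: centre of its underside, on the bench. Inner x -62.5 to 62.5 mm, inner y -160 to 160 mm; walls 4 mm thick, 18 mm high (rim bead to 21 mm); upper side of the floor at z = 4 mm. An aluminium fence crosses it in its +y half. The row belongs on the -y side of the fence, rods parallel to the tray's x axis.
- fence_zone (a point): Mark on the tray floor, mid-width, at tray y = 100 mm; axes as the tray's. The fence face (17 mm high, square to tray y, facing -y) is clamped 0 to 40 mm from here towards +y, as the last user left it. Where exactly is not measured: see or feel it. It is rigid: force rises within 1 to 2 mm once the row bears on it. Behind its face a strip 23 mm and nuts 36 mm high.
- rod_1_center (a point): Centre of glass stirring rod 1, 10 mm thick, 120 mm long over round ends, 28 g, lying on the tray floor (centre 9 mm above the bench); x axis along the rod. Rod 1 is the farthest from the fence (lowest tray y), rods 2, 3, 4, 5 follow in order. Free to roll. At the start all rods lie between tray y = -125 mm and the fence; one that lies askew can catch for a moment between rake and tray wall.
- rod_2_center (a point): The same for rod 2.
- rod_3_center (a point): The same for rod 3.
- rod_4_center (a point): The same for rod 4.
- rod_5_center (a point): The same for rod 5, the nearest to the fence.
- rake_grip (a point): Pin rake, about 140 g, standing upright on its pins. This point: centre of its upright white grip, 71 mm above the pin tips; the grip is 46 mm along rake x, 14 mm thick along rake y, from 48 to 94 mm above the tips. z up. To its right stands a solid fixed instrument with a red cover, 287 mm high, at world x above 0.38 and y below -0.36 m: keep clear.
- rake_foot (a point): Same rake, same axes: point at pin-tip level straight under the grip; at bench height while it stands. Head: grey bar 104 mm along x, 24 mm along y, 26 to 38 mm above the tips. Below it 12 round steel pins, 5 mm thick, in two rows along x; outer flanks of the pins 11 mm either side of the centre plane in y and 50 mm in x.
- beaker: Bystander: small glass beaker, 44 mm wide, 58 mm high; origin under its centre.
- conical_tube: Bystander: capped plastic tube lying on the bench, 118 mm long, 20 mm thick; origin under its centre.
- petri_dish_center (a point): Bystander: centre of a shallow round dish, 59 mm wide, 15 mm high.
- dye_vial: Bystander: brown screw-cap vial, 22 mm wide, 48 mm high; origin under its centre.

How it is judged (in metres and radians):
On the way, in this order (a step that is already met when the one before it is completed fails the run):
1. the rake is picked up by the gripper (height (world z) of rake_foot above 0.025 m and contact force between the fingers and rake above 1 N), for 0.2 s.
2. the rake presses the parallel, gapless row home: at least 1.5 N on rod 1, and passed on by rod 5 to the tray's fence (angle between the x axis of each of rod_1_center, rod_2_center, rod_3_center, rod_4_center, rod_5_center and the x axis of tray, either way round below 0.06 rad and horizontal distance between rod_1_center and rod_2_center below 0.0125 m and horizontal distance between rod_2_center and rod_3_center below 0.0125 m and horizontal distance between rod_3_center and rod_4_center below 0.0125 m and horizontal distance between rod_4_center and rod_5_center below 0.0125 m and contact force between rake and rod_1 above 1.5 N and contact force between rod_5 and tray above 1.5 N), for 0.2 s.
At the end, for the whole second after the job is handed in: All five rods at rest on the tray floor in one layer, each within 0.06 rad of the tray's x axis, neighbours' centres at most 12.5 mm apart, rod 5 at the fence (tray y above 85 mm); the rake stands released, upright within 0.1 rad, pins on the bench, outside the tray (angle between the x axis of each of rod_1_center, rod_2_center, rod_3_center, rod_4_center, rod_5_center and the x axis of tray, either way round below 0.06 rad and horizontal distance between rod_1_center and rod_2_center below 0.0125 m and horizontal distance between rod_2_center and rod_3_center below 0.0125 m and horizontal distance between rod_3_center and rod_4_center below 0.0125 m and horizontal distance between rod_4_center and rod_5_center below 0.0125 m and z of rod_1_center in the frame of tray between 0.006 and 0.012 m and z of rod_2_center in the frame of tray between 0.006 and 0.012 m and z of rod_3_center in the frame of tray between 0.006 and 0.012 m and z of rod_4_center in the frame of tray between 0.006 and 0.012 m and z of rod_5_center in the frame of tray between 0.006 and 0.012 m and y of rod_5_center in the frame of tray above 0.085 m and linear speed of each of rod_1, rod_2, rod_3, rod_4, rod_5 below 0.01 m/s and height (world z) of rake_foot below 0.003 m and angle between rake_foot's own z axis and vertical below 0.1 rad and horizontal distance between rake_foot and tray above 0.1 m and linear speed of rake below 0.02 m/s); the robot touches nothing.
It fails at once if a rod is pressed by the rake with more than 15 N (contact force between rake and rod_1 above 15 N or contact force between rake and rod_2 above 15 N or contact force between rake and rod_3 above 15 N or contact force between rake and rod_4 above 15 N or contact force between rake and rod_5 above 15 N).
It fails at once if the gripper touches a clean rod (contact force between any of the fingers, the arm and rod_1 above 0.3 N or contact force between any of the fingers, the arm and rod_2 above 0.3 N or contact force between any of the fingers, the arm and rod_3 above 0.3 N or contact force between any of the fingers, the arm and rod_4 above 0.3 N or contact force between any of the fingers, the arm and rod_5 above 0.3 N).
It fails at once if a bystander is shifted by more than 20 mm (distance of any of beaker, conical_tube, petri_dish_center, dye_vial from where it was at the start of the episode above 0.02 m).
It also fails if it takes over 64 s, if anything falls off the work surface, if the arm or the gripper's body presses on something with over 40 N, if the wrist force passes 120 N, or if a joint passes its speed limit or range.

## Working session

There is one attempt and no reset: what is moved stays moved. The work goes in short steps, Python scripts to look and compute and a tool call to move; the robot and the scene stay as the last step left them, time stands still between calls to the robot, and variables do not carry over. Pictures are saved under pics/ and viewed, and the job is handed in when it is done.

Besides the shell and the picture viewer there is one more tool, called after ">>>" by a JSON object that holds its "fn" and its "kwargs", one argument or row to a line. apply_moves: Moves the arm, as the interface text tells. Its arguments: {"type":"object","properties":{"commands":{"type":"array","items":{"type":"object","properties":{"grip":{"type":"number"},"dp":{"type":"array","items":{"type":"number"}},"yaw":{"type":"number"}}}},"newtons":{"type":"number"}},"required":["commands"]}

```bash
ls; mkdir -p pics; cat > h.py <<'E'
import numpy as np, cv2
from plant import get_state, capture, close_job
from scipy.spatial.transform import Rotation as R
def snap(name,fn):
    s=get_state(); c=capture(name)
    cv2.imwrite('pics/'+fn+'.png',c['color'][:,:,::-1])
    if 'T_tool_cam' in c:
        T=np.array(c['T_tool_cam']); Rt=R.from_euler('xyz',s['eef_rot'],degrees=True).as_matrix()
        c['rotation']=Rt@T[:3,:3]; c['xyz']=Rt@T[:3,3]+np.array(s['tcp_pos'])
    np.savez('pics/'+fn+'.npz',K=c['camera_matrix'],R=c['rotation'],t=c['xyz'])
    return c
def ray(fn,u,v,z):
    d=np.load('pics/'+fn+'.npz'); K=d['K']
    p=np.array([(u-K[0,2])/K[0,0],(v-K[1,2])/K[1,1],1.]); r=np.array([p[0],-p[1],-1.])
    w=d['R']@r; return d['t']+w*(z-d['t'][2])/w[2]
def proj(fn,P):
    d=np.load('pics/'+fn+'.npz'); K=d['K']; q=d['R'].T@(np.array(P)-d['t'])
    return K[0,2]+K[0,0]*q[0]/-q[2], K[1,2]+K[1,1]*-q[1]/-q[2]
E
python3 - <<'E'
from h import *
s=get_state(); print(s)
for n in ['scene','side','wrist']:
    c=snap(n,n+'0'); print(n,{k:np.round(v,3).tolist() for k,v in c.items() if k!='color'})
E
```

```text
pics
{'time_s': 0.0, 'joints': array([ 8.94451155e+01,  2.05894425e+01,  6.31315685e-01, -2.11053420e-02,
       -7.01348709e+01, -1.65054259e+01]), 'qd': array([-0.01579856, -0.06394406,  0.06778182, -0.02567297,  0.05433039,
        0.01675585]), 'joint_torque': array([ 3.20988611e-04, -5.82713485e+01,  2.93054563e+01,  6.99708447e+00,
        6.95720402e-03, -1.49336333e-04]), 'tcp_pos': array([0.19792278, 0.64479719, 0.2256234 ]), 'eef_rot': array([ 1.79905197e+02, -7.40121472e-03, -1.70674921e+01]), 'contact_force': array([ 0.28594736,  0.17104457, -0.16466745]), 'moment': array([-0.00663056, -0.01894049, -0.0051094 ]), 'gripper_width': 0.08776183888421861}
scene {'camera_matrix': [[472.788, 0.0, 322.111], [0.0, 472.788, 199.021], [0.0, 0.0, 1.0]], 'xyz': [-0.138, 1.306, 0.7], 'rotation': [66.182, 0.019, -152.76]}
side {'camera_matrix': [[434.055, 0.0, 325.466], [0.0, 434.055, 196.205], [0.0, 0.0, 1.0]], 'xyz': [0.486, 0.985, 0.85], 'rotation': [48.913, 0.401, -179.313]}
wrist {'camera_matrix': [[330.654, 0.0, 319.159], [0.0, 330.654, 199.702], [0.0, 0.0, 1.0]], 'T_tool_cam': [[0.0, 0.957, 0.289, 0.077], [1.0, -0.0, 0.001, -0.001], [0.001, 0.289, -0.957, -0.158], [0.0, 0.0, 0.0, 1.0]], 'rotation': [[-0.293, 0.915, 0.276], [-0.956, -0.281, -0.084], [0.0, -0.288, 0.957]], 'xyz': [0.272, 0.623, 0.384]}
```

```bash
sed -i "s/^    np.savez/    if np.ndim(c['rotation'])==1: c['rotation']=R.from_euler('xyz',c['rotation'],degrees=True).as_matrix()\n    np.savez/" h.py
python3 - <<'E'
from h import *
for n in ['scene','side']:
    d=dict(np.load(f'pics/{n}0.npz')); d['R']=R.from_euler('xyz',d['R'],degrees=True).as_matrix() if d['R'].ndim==1 else d['R']
    np.savez(f'pics/{n}0.npz',**d); print(d['R'].round(2).tolist())
E
```

```text
[[-0.89, 0.18, -0.42], [-0.46, -0.36, 0.81], [-0.0, 0.91, 0.4]]
[[-1.0, 0.0, -0.01], [-0.01, -0.66, 0.75], [-0.01, 0.75, 0.66]]
```

View pics/scene0.png

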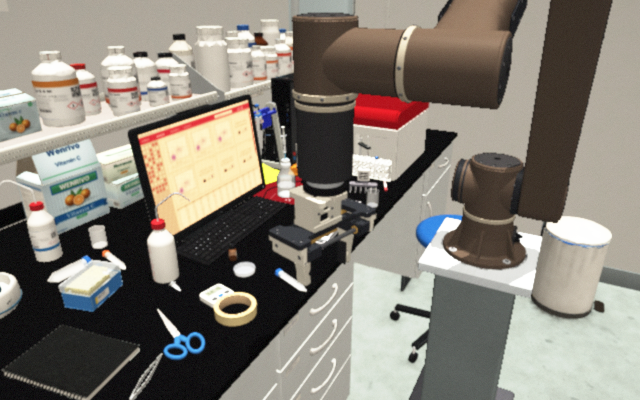

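View pics/side0.png

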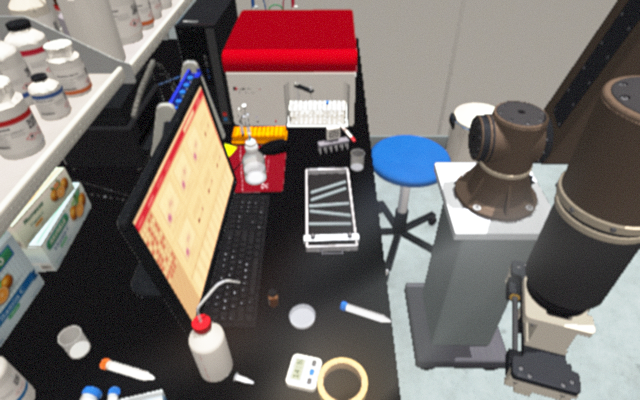

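View pics/wrist0.png

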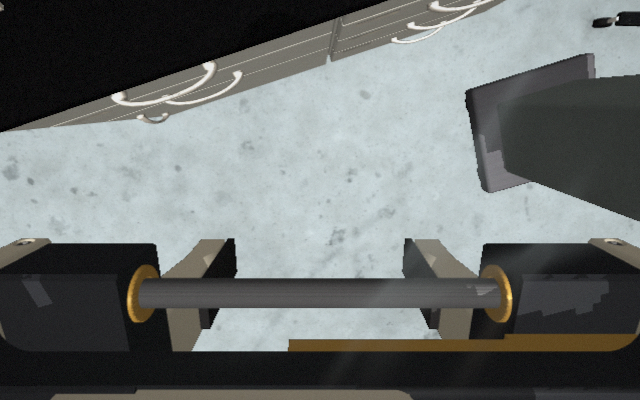

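```bash
python3 - <<'E'
from h import *
i=cv2.imread('pics/side0.png')[85:335,220:400]
cv2.imwrite('pics/sz.png',cv2.resize(i,None,fx=3.2,fy=3.2*0.75 if 0 else 2.4,interpolation=cv2.INTER_CUBIC))
cv2.imwrite('pics/sz1.png',cv2.resize(cv2.imread('pics/side0.png')[90:180,280:380],None,fx=6,fy=6,interpolation=cv2.INTER_CUBIC))
cv2.imwrite('pics/sz2.png',cv2.resize(cv2.imread('pics/side0.png')[155:255,290:370],None,fx=6,fy=6,interpolation=cv2.INTER_CUBIC))
E
```

```text
(no output)
```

View pics/sz1.png

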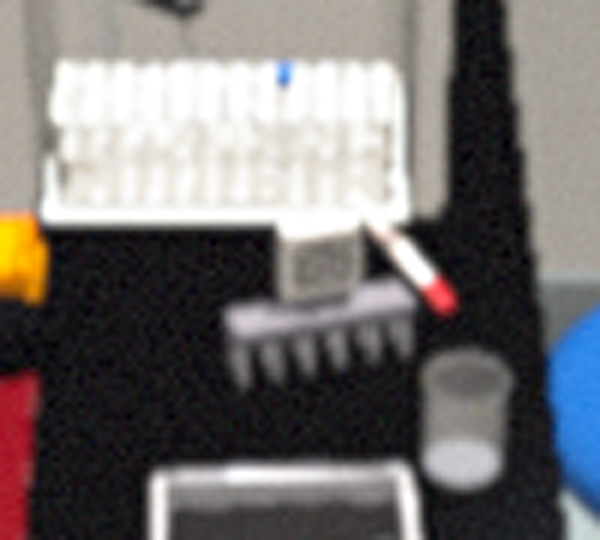

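View pics/sz2.png

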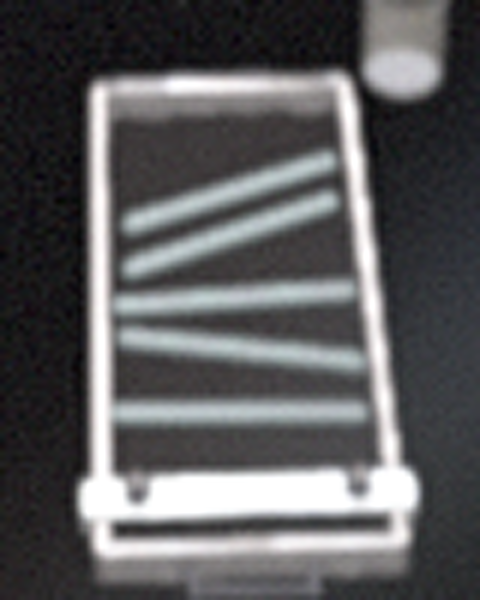

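```bash
python3 - <<'E'
from h import *
def p(n,u,v,z): print(n, (ray('side0',u,v,z)*1000).round(0)[:2])
A=lambda x,y:(290+x/6,155+y/6)
B=lambda x,y:(280+x/6,90+y/6)
for n,q in dict(TL=(90,80),TR=(352,75),BL=(95,552),BR=(408,548)).items(): p(n,*A(*q),.021)
for n,q in dict(f1=(115,512),f2=(385,508),f1t=(85,480),f2t=(410,470)).items(): p(n,*A(*q),.023)
rods=[((125,228),(335,158)),((125,270),(335,198)),((115,306),(353,288)),((120,335),(362,362)),((115,412),(365,410))]
for i,(a,b) in enumerate(rods):
    a=ray('side0',*A(*a),.009); b=ray('side0',*A(*b),.009); print(i+1,((a+b)/2*1000).round(0),np.hypot(*(a-b)[:2]).round(3),np.degrees(np.arctan2(*(a-b)[1::-1])).round(1))
p('pinL',*B(242,390),0);p('pinR',*B(405,355),0)
p('barL',*B(228,312),.038);p('barR',*B(410,282),.038)
p('grip top c',*B(320,225),.094)
p('beaker',*B(462,465),0)
p('tubeback',*B(50,220),0);p('tubeback',*B(400,215),0)
p('penred',*B(450,300),0)
p('vial',273,304,0);p('petri',302,317,0.01);p('tube',364,312,.01)
E
```

```text
TL [569. -98.]
TR [ 432. -103.]
BL [552. 233.]
BR [418. 230.]
f1 [544. 211.]
f2 [427. 208.]
f1t [558. 192.]
f2t [415. 186.]
1 [495. -21.   9.] 0.119 27.7
2 [495.  10.   9.] 0.117 27.9
3 [493.  57.   9.] 0.115 6.7
4 [490.  93.   9.] 0.115 -9.0
5 [490. 135.   9.] 0.115 0.9
pinL [ 524. -199.]
pinR [ 432. -233.]
barL [ 531. -220.]
barR [ 430. -250.]
grip top c [ 481. -220.]
beaker [ 404. -131.]
tubeback [ 644. -376.]
tubeback [ 431. -382.]
penred [ 404. -289.]
vial [621. 392.]
petri [551. 433.]
tube [412. 419.]
```

>>> {"fn": "apply_moves", "kwargs": {
  "commands": [
    {"dp": [180, 73, -35], "yaw": -0.08, "grip": 1},
    {"dp": [270, 109, -50], "yaw": -0.16, "grip": 1},
    {"dp": [360, 146, -74], "yaw": -0.24, "grip": 1},
    {"dp": [360, 146, -74], "yaw": -0.33, "grip": 1},
    {"dp": [360, 146, -74], "yaw": -0.33, "grip": 1},
    {"dp": [360, 146, -74], "yaw": -0.33, "grip": 1},
    {"dp": [430, 280, -74], "yaw": -0.33, "grip": 1},
    {"dp": [430, 280, -74], "yaw": -0.33, "grip": 1},
    {"dp": [430, 420, -74], "yaw": -0.33, "grip": 1},
    {"dp": [430, 420, -74], "yaw": -0.33, "grip": 1},
    {"dp": [430, 420, -74], "yaw": -0.33, "grip": 1},
    {"dp": [430, 420, -74], "yaw": -0.33, "grip": 1}
  ]
}}

```text
time_s: 1.65
tcp_pos: [0.485, 0.1147, 0.3012]
eef_rot: [-180.0, -0.0, 1.7]
contact_force: [1.1, -0.2, -0.1]
gripper_width: 0.0877
```

```bash
python3 - <<'E'
from h import *
snap('wrist','w1'); print(get_state()['joints'].round(1))
E
```

```text
[ 36.    1.2 -13.9  -0.  -74.8  55.7]
```

View pics/w1.png

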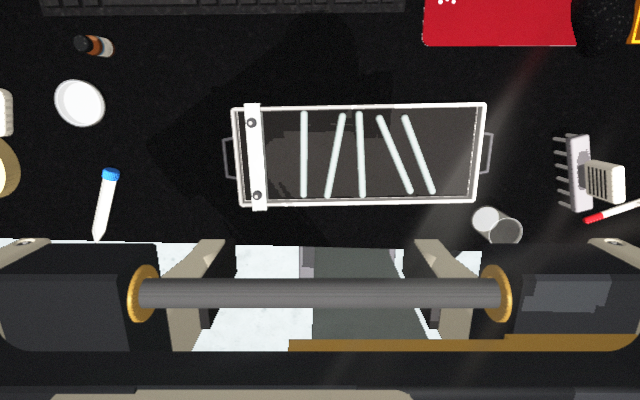

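```bash
python3 - <<'E'
from h import *
i=cv2.imread('pics/w1.png')
cv2.imwrite('pics/w1a.png',cv2.resize(i[90:220,210:510],None,fx=2.6,fy=2.6,interpolation=cv2.INTER_CUBIC))
cv2.imwrite('pics/w1b.png',cv2.resize(i[115:235,520:640],None,fx=5,fy=5,interpolation=cv2.INTER_CUBIC))
E
```

```text
(no output)
```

View pics/w1a.png

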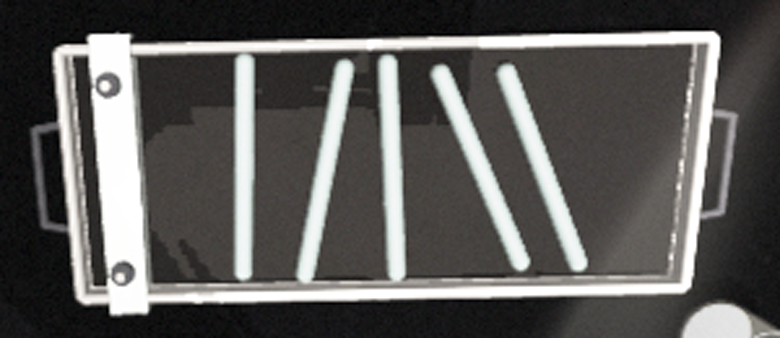

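View pics/w1b.png

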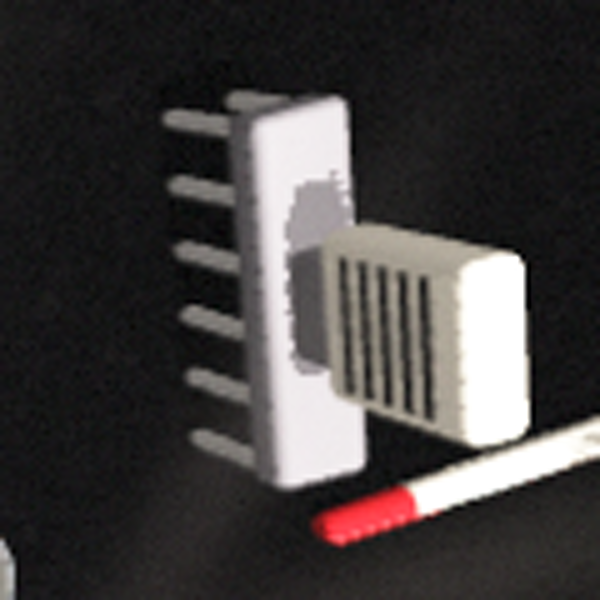

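```bash
python3 - <<'E'
from h import *
A=lambda q,z:(ray('w1',210+q[0]/2.6,90+q[1]/2.6,z)*1000)[:2]
B=lambda q,z:(ray('w1',520+q[0]/5,115+q[1]/5,z)*1000)[:2]
c=[A(q,.021) for q in [(55,48),(718,35),(690,290),(80,302)]]; print('rim',np.round(c,1).tolist(),np.mean(c,0))
C=np.mean(c,0); v=(c[0]+c[3]-c[1]-c[2]); print('len',np.hypot(*v)/2,'wid',np.hypot(*(c[0]+c[1]-c[2]-c[3]))/2)
th=np.arctan2(-v[0],v[1]); w=(c[0]+c[1]-c[2]-c[3]); print('yaw',np.degrees(th),np.degrees(np.arctan2(w[1],w[0])))
M=np.array([[np.cos(th),np.sin(th)],[-np.sin(th),np.cos(th)]])
for n,q,z in [('fence',(130,40),.023),('fence',(148,310),.023)]+[(f'r{i}{e}',q,.009) for i,e,q in [(1,'a',(505,68)),(1,'b',(580,267)),(2,'a',(440,70)),(2,'b',(521,266)),(3,'a',(388,58)),(3,'b',(397,276)),(4,'a',(345,63)),(4,'b',(305,276)),(5,'a',(245,58)),(5,'b',(243,276))]]:
    p=A(q,z); print(n,p.round(0),(M@(p-C)).round(1))
b=[B(q,.038) for q in [(250,108),(347,96),(366,478),(283,490)]]; print('bar',np.round(b,1).tolist(),np.mean(b,0))
for k in ((0,3),(1,2)): d=b[k[0]]-b[k[1]]; print(np.hypot(*d),np.degrees(np.arctan2(d[1],d[0])))
g=[B(q,.094) for q in [(458,258),(524,248),(528,440),(470,448)]]; print('grip',np.round(g,1).tolist(),np.mean(g,0))
pins=[B(q,0) for q in [(165,116),(170,183),(175,250),(181,314),(188,376),(192,434)]]; print(np.round(pins,0).tolist())
d=np.array(pins[0])-pins[-1]; print(np.hypot(*d),np.degrees(np.arctan2(d[1],d[0])),np.mean(pins,0))
E
```

```text
rim [[549.1, 230.8], [564.8, -93.7], [434.6, -101.6], [418.1, 223.6]] [491.66993145  64.76108212]
len 325.2156541461246 wid 130.83578498718543
yaw 2.8312054358940717 3.293152657921624
fence [554. 193.] [ 68.7 125.5]
fence [415. 187.] [-70.2 125.8]
r1a [546.   6.] [ 51.  -61.6]
r1b [442. -46.] [ -54.8 -108. ]
r2a [544.  39.] [ 50.7 -28.7]
r2b [442. -14.] [-53.6 -75.9]
r3a [549.  65.] [57.1 -2.2]
r3b [434.  53.] [-57.9  -8.8]
r4a [546.  87.] [55.1 19.6]
r4b [433. 103.] [-56.9  41.4]
r5a [547. 138.] [58.6 70.3]
r5b [432. 137.] [-56.3  75.1]
bar [[528.0, -197.7], [531.7, -221.2], [431.6, -252.9], [427.6, -231.5]] [ 479.72436587 -225.82338782]
106.0020206812674 18.64343555860826
104.96552939348491 17.581162247887907
grip [[501.1, -210.3], [503.7, -224.4], [459.3, -238.5], [457.0, -225.7]] [ 480.26078679 -224.7041163 ]
[[522.0, -203.0], [504.0, -209.0], [485.0, -215.0], [467.0, -221.0], [449.0, -227.0], [432.0, -232.0]]
94.94340212026262 17.783069632765287 [ 476.46649635 -217.91582101]
```

>>> {"fn": "apply_moves", "kwargs": {
  "commands": [
    {"dp": [-3, 60, 0], "yaw": -0.1, "grip": 1},
    {"dp": [-6, 120, 0], "yaw": -0.2, "grip": 1},
    {"dp": [-8, 180, 30], "yaw": -0.284, "grip": 1},
    {"dp": [-11, 240, 60], "yaw": -0.284, "grip": 1},
    {"dp": [-13, 300, 90], "yaw": -0.284, "grip": 1},
    {"dp": [-15, 342, 130], "yaw": -0.284, "grip": 1},
    {"dp": [-15, 342, 150], "yaw": -0.284, "grip": 1},
    {"dp": [-15, 342, 150], "yaw": -0.284, "grip": 1},
    {"dp": [-15, 342, 150], "yaw": -0.284, "grip": 1}
  ]
}}

```text
time_s: 2.82
tcp_pos: [0.483, -0.2241, 0.1514]
eef_rot: [180.0, -0.0, 18.2]
contact_force: [0.4, -0.0, -0.0]
gripper_width: 0.0875
```

```bash
python3 - <<'E'
from h import *
snap('wrist','w2'); s=get_state(); print(s['joints'].round(1),s['tcp_pos'],s['eef_rot'])
E
```

```text
[ -3.7  10.8 -23.4   0.  -55.8 111.9] [ 0.48323195 -0.2240008   0.15185356] [ 1.79942567e+02 -9.31668528e-02  1.82105370e+01]
```

View pics/w2.png

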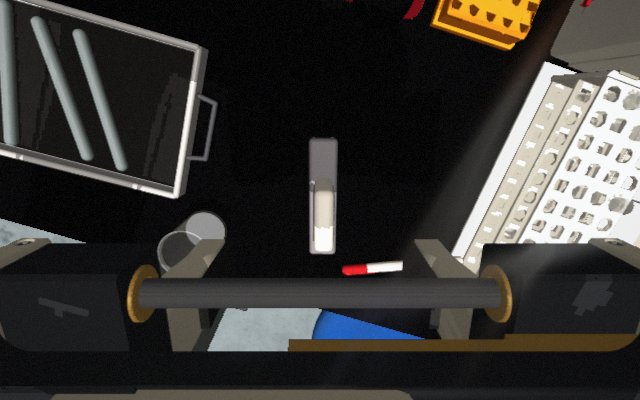

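```bash
python3 - <<'E'
from h import *
a=ray('w2',310,139,.038);b=ray('w2',336,139,.038);print(a,b)
for q in [(316,180,.094),(332,180,.094),(315,251,.094),(333,251,.094)]:print(ray('w2',*q))
a=ray('w2',324.0,251,.094)
th=np.radians(18.2); print([proj('w2',np.r_[[.480+sx*.023*np.cos(th)-sy*.007*np.sin(th),-.2255+sx*.023*np.sin(th)+sy*.007*np.cos(th)],.094]) for sx in(1,-1) for sy in (1,-1)])
E
```

```text
[ 0.52557053 -0.20100072  0.038     ] [ 0.53217009 -0.22106343  0.038     ]
[ 0.50735545 -0.21266263  0.094     ]
[ 0.51069791 -0.22281919  0.094     ]
[ 0.45773594 -0.22807734  0.094     ]
[ 0.46175315 -0.24027371  0.094     ]
[(np.float64(311.06234075294543), np.float64(190.11381986933173)), (np.float64(331.8226460872502), np.float64(190.120137722855)), (np.float64(311.5131426819306), np.float64(252.33413675508072)), (np.float64(331.11252597823983), np.float64(252.34381560776436))]
```

>>> {"fn": "apply_moves", "kwargs": {
  "commands": [
    {"dp": [-3, 2, 30], "yaw": 0, "grip": 1},
    {"dp": [-3, 2, 60], "yaw": 0, "grip": 1},
    {"dp": [-3, 2, 85], "yaw": 0, "grip": 1},
    {"dp": [-3, 2, 99], "yaw": 0, "grip": 1},
    {"dp": [-3, 2, 99], "yaw": 0, "grip": 0.6},
    {"dp": [-3, 2, 99], "yaw": 0, "grip": 0.3},
    {"dp": [-3, 2, 99], "yaw": 0, "grip": 0},
    {"dp": [-3, 2, 99], "yaw": 0, "grip": 0},
    {"dp": [-3, 2, 99], "yaw": 0, "grip": 0},
    {"dp": [-3, 2, 99], "yaw": 0, "grip": 0}
  ],
  "newtons": 40
}}

```text
time_s: 4.12
tcp_pos: [0.4797, -0.2276, 0.0516]
eef_rot: [180.0, -0.0, 18.1]
contact_force: [0.2, -0.1, -0.5]
gripper_width: 0.0332
```

>>> {"fn": "apply_moves", "kwargs": {
  "commands": [
    {"dp": [0, 0, 0], "grip": 0},
    {"dp": [0, 0, 0], "grip": 0},
    {"dp": [0, 0, 0], "grip": 0},
    {"dp": [0, 0, 0], "grip": 0},
    {"dp": [0, 0, 0], "grip": 0}
  ],
  "newtons": 40
}}

```text
$.commands[0]: bad value
```

>>> {"fn": "apply_moves", "kwargs": {
  "commands": [
    {"dp": [0, 0, 0], "yaw": 0, "grip": 0},
    {"dp": [0, 0, 0], "yaw": 0, "grip": 0},
    {"dp": [0, 0, 0], "yaw": 0, "grip": 0},
    {"dp": [0, 0, 0], "yaw": 0, "grip": 0},
    {"dp": [0, 0, 0], "yaw": 0, "grip": 0}
  ],
  "newtons": 40
}}

```text
time_s: 4.75
tcp_pos: [0.4797, -0.2276, 0.0515]
eef_rot: [-180.0, 0.0, 18.1]
contact_force: [0.3, -0.6, -0.5]
gripper_width: 0.0135
```

>>> {"fn": "apply_moves", "kwargs": {
  "commands": [
    {"dp": [0, 0, -20], "yaw": 0, "grip": 0},
    {"dp": [0, 0, -45], "yaw": 0, "grip": 0},
    {"dp": [0, 0, -70], "yaw": 0, "grip": 0},
    {"dp": [0, 0, -75], "yaw": 0, "grip": 0},
    {"dp": [16, -34, -75], "yaw": 0.07, "grip": 0},
    {"dp": [32, -68, -75], "yaw": 0.14, "grip": 0},
    {"dp": [48, -102, -75], "yaw": 0.21, "grip": 0},
    {"dp": [65, -137, -75], "yaw": 0.264, "grip": 0},
    {"dp": [65, -137, -75], "yaw": 0.264, "grip": 0},
    {"dp": [65, -137, -75], "yaw": 0.264, "grip": 0},
    {"dp": [65, -137, -75], "yaw": 0.264, "grip": 0}
  ]
}}

```text
time_s: 6.12
tcp_pos: [0.4985, -0.0779, 0.1261]
eef_rot: [180.0, 0.0, 3.0]
contact_force: [-0.9, 0.2, -0.7]
gripper_width: 0.0138
```

```bash
python3 - <<'E'
from h import *
snap('wrist','w3'); s=get_state(); print(s['tcp_pos'],s['eef_rot'],s['contact_force'],s['gripper_width'])
snap('side','s3')
cv2.imwrite('pics/s3z.png',cv2.resize(cv2.imread('pics/s3.png')[70:260,250:400],None,fx=3.1,fy=3.1,interpolation=cv2.INTER_CUBIC))
E
```

```text
[ 0.49852763 -0.07791024  0.12625651] [1.79995783e+02 3.36684286e-02 2.93741020e+00] [-0.07799546 -0.2875876  -1.22391932] 0.01378552884934225
```

View pics/w3.png

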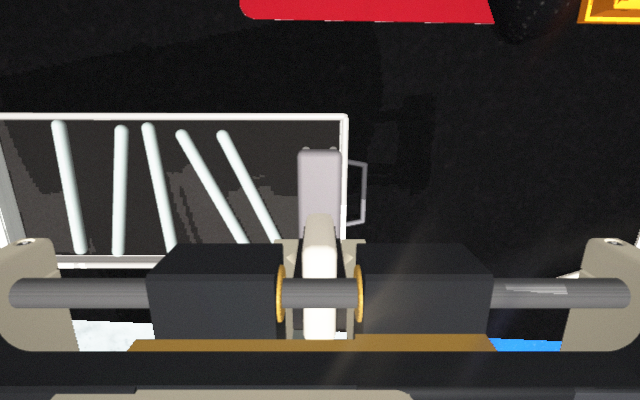

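View pics/s3z.png

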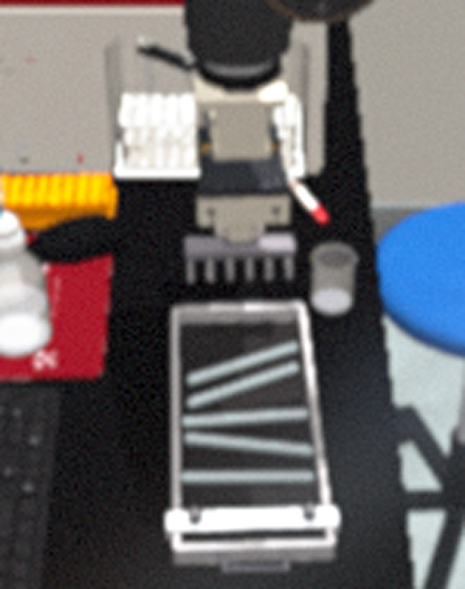

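```bash
python3 - <<'E'
from h import *
th=np.radians(2.94)
for q in [(320,151,.1127),(299,155,.1127),(341,155,.1127),(298,200,.1127),(345,118,.021),(100,116,.021)]:
    p=ray('w3',*q)*1000; d=p[:2]-[498.5,-77.9]; print(p.round(1),'rel tool', (np.array([[np.cos(th),np.sin(th)],[-np.sin(th),np.cos(th)]])@d).round(1))
E
```

```text
[550.5 -74.5 112.7] rel tool [52.1  0.7]
[547.9 -63.7 112.7] rel tool [50.1 11.6]
[549.  -85.6 112.7] rel tool [ 50.1 -10.2]
[523.4 -64.  112.7] rel tool [25.6 12.6]
[563.5 -93.3  21. ] rel tool [ 64.1 -18.7]
[555.2  95.8  21. ] rel tool [ 65.5 170.6]
```

>>> {"fn": "apply_moves", "kwargs": {
  "commands": [
    {"dp": [0, -5, 0], "yaw": 0, "grip": 0},
    {"dp": [0, -5, 20], "yaw": 0, "grip": 0},
    {"dp": [0, -5, 40], "yaw": 0, "grip": 0},
    {"dp": [0, -5, 55], "yaw": 0, "grip": 0},
    {"dp": [0, -5, 62], "yaw": 0, "grip": 0},
    {"dp": [0, -5, 68], "yaw": 0, "grip": 0},
    {"dp": [0, -5, 68], "yaw": 0, "grip": 0},
    {"dp": [0, -5, 68], "yaw": 0, "grip": 0}
  ]
}}

```text
time_s: 7.22
tcp_pos: [0.499, -0.0721, 0.059]
eef_rot: [-180.0, -0.0, 3.0]
contact_force: [-0.4, 0.2, -1.2]
gripper_width: 0.0137
```

```bash
python3 - <<'E'
from h import *
s=get_state(); print(s['tcp_pos'],s['eef_rot'],s['contact_force'],s['gripper_width'])
snap('side','s4')
cv2.imwrite('pics/s4z.png',cv2.resize(cv2.imread('pics/s4.png')[120:260,290:380],None,fx=4,fy=4,interpolation=cv2.INTER_CUBIC))
E
```

```text
[ 0.49898365 -0.07209021  0.05900132] [-1.79996706e+02 -4.61091409e-02  2.99517957e+00] [-0.3808976   0.18040418 -1.22632595] 0.013734172934033452
```

View pics/s4z.png

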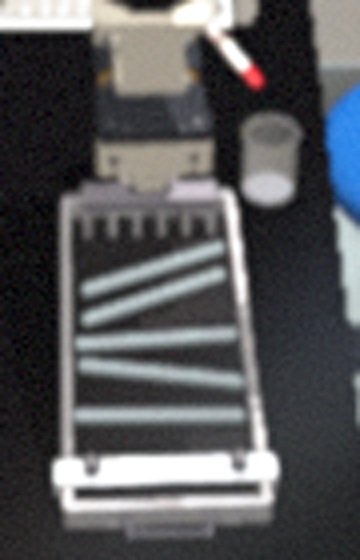

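>>> {"fn": "apply_moves", "kwargs": {
  "commands": [
    {"dp": [0, 0, 1.5], "yaw": 0, "grip": 0},
    {"dp": [0, -4, 1.5], "yaw": 0, "grip": 0},
    {"dp": [0, -8, 1.5], "yaw": 0, "grip": 0},
    {"dp": [0, -12, 1.5], "yaw": 0, "grip": 0},
    {"dp": [0, -16, 1.5], "yaw": 0, "grip": 0},
    {"dp": [0, -20, 1.5], "yaw": 0, "grip": 0},
    {"dp": [0, -24, 1.5], "yaw": 0, "grip": 0},
    {"dp": [0, -28, 1.5], "yaw": 0, "grip": 0},
    {"dp": [0, -32, 1.5], "yaw": 0, "grip": 0},
    {"dp": [0, -36, 1.5], "yaw": 0, "grip": 0},
    {"dp": [0, -40, 1.5], "yaw": 0, "grip": 0},
    {"dp": [0, -44, 1.5], "yaw": 0, "grip": 0}
  ]
}}

```text
time_s: 8.78
tcp_pos: [0.4963, -0.0279, 0.057]
eef_rot: [180.0, 0.0, 3.0]
contact_force: [-0.0, 0.1, -1.6]
gripper_width: 0.014
```

```bash
cat > v.py <<'E'
import sys
from h import *
n=sys.argv[1]
s=get_state(); print(s['time_s'],s['tcp_pos'],s['eef_rot'],s['contact_force'].round(2),s['moment'].round(2))
snap('side','s'+n); snap('wrist','w'+n)
a=cv2.resize(cv2.imread(f'pics/s{n}.png')[140:260,290:380],None,fx=4,fy=4,interpolation=cv2.INTER_CUBIC)
b=cv2.resize(cv2.imread(f'pics/w{n}.png')[60:300,:],None,fx=.68,fy=.68)
o=np.zeros((480,360+436,3),np.uint8); o[:480,:360]=a; o[:b.shape[0],360:360+b.shape[1]]=b[:,:436]
cv2.imwrite(f'pics/v{n}.png',o)
E
python3 v.py 5
```

```text
8.775 [ 0.49629557 -0.02794735  0.05704963] [1.79998931e+02 2.50072728e-03 2.98884799e+00] [-0.01  0.07 -1.63] [-0.06 -0.    0.05]
```

View pics/v5.png

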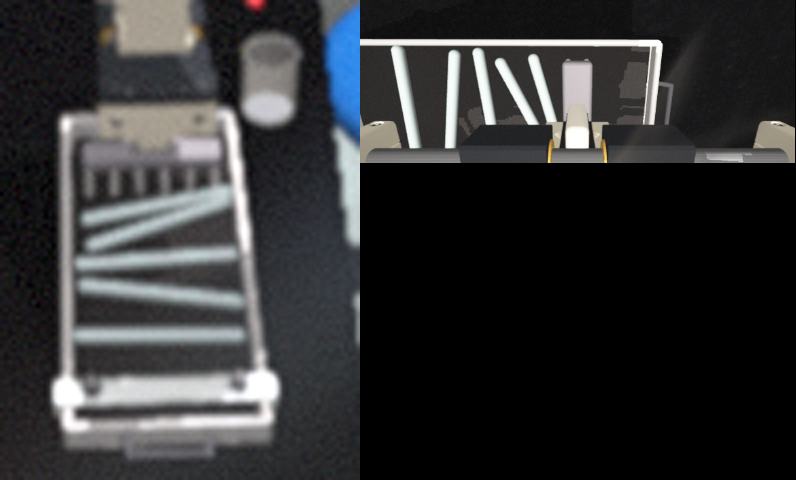

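>>> {"fn": "apply_moves", "kwargs": {
  "commands": [
    {"dp": [0, -4, 0], "yaw": 0, "grip": 0},
    {"dp": [0, -8, 0], "yaw": 0, "grip": 0},
    {"dp": [0, -12, 0], "yaw": 0, "grip": 0},
    {"dp": [0, -16, 0], "yaw": 0, "grip": 0},
    {"dp": [0, -20, 0], "yaw": 0, "grip": 0},
    {"dp": [0, -24, 0], "yaw": 0, "grip": 0},
    {"dp": [0, -28, 0], "yaw": 0, "grip": 0},
    {"dp": [0, -32, 0], "yaw": 0, "grip": 0},
    {"dp": [0, -36, 0], "yaw": 0, "grip": 0},
    {"dp": [0, -40, 0], "yaw": 0, "grip": 0}
  ]
}}

```text
time_s: 10.12
tcp_pos: [0.4942, 0.012, 0.0571]
eef_rot: [180.0, 0.0, 3.0]
contact_force: [-0.0, 0.1, -1.2]
gripper_width: 0.0137
```

```bash
python3 v.py 6
```

```text
10.125 [0.49419801 0.01200353 0.05705519] [1.79999006e+02 2.91013284e-03 2.99148418e+00] [-0.04  0.12 -1.15] [-0.12  0.02 -0.02]
```

View pics/v6.png

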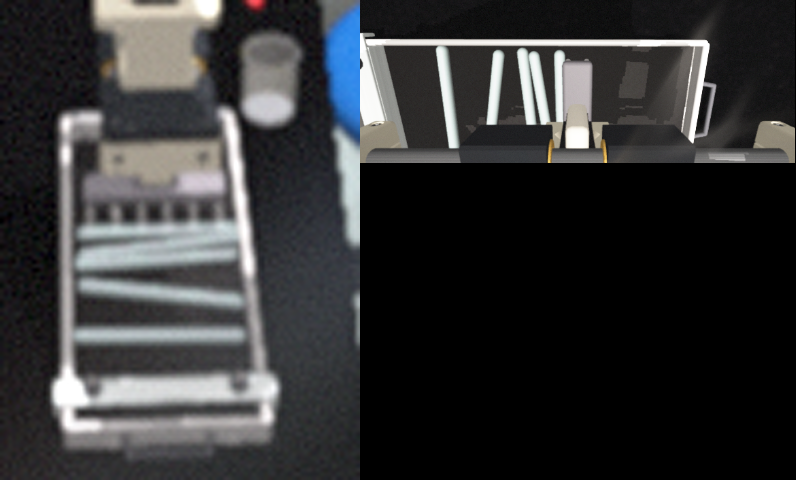

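>>> {"fn": "apply_moves", "kwargs": {
  "commands": [
    {"dp": [0, -4, 0], "yaw": 0, "grip": 0},
    {"dp": [0, -8, 0], "yaw": 0, "grip": 0},
    {"dp": [0, -12, 0], "yaw": 0, "grip": 0},
    {"dp": [0, -16, 0], "yaw": 0, "grip": 0},
    {"dp": [0, -20, 0], "yaw": 0, "grip": 0},
    {"dp": [0, -24, 0], "yaw": 0, "grip": 0},
    {"dp": [0, -28, 0], "yaw": 0, "grip": 0},
    {"dp": [0, -32, 0], "yaw": 0, "grip": 0},
    {"dp": [0, -36, 0], "yaw": 0, "grip": 0},
    {"dp": [0, -40, 0], "yaw": 0, "grip": 0}
  ]
}}

```text
time_s: 11.48
tcp_pos: [0.4921, 0.0519, 0.0571]
eef_rot: [-180.0, -0.0, 3.0]
contact_force: [-0.1, -0.8, -2.2]
gripper_width: 0.0141
```

```bash
python3 v.py 7
```

```text
11.475 [0.49214231 0.05194617 0.05707245] [-1.79999901e+02 -1.89247319e-03  2.99136544e+00] [-0.09 -0.75 -2.15] [-0.13  0.03 -0.07]
```

View pics/v7.png

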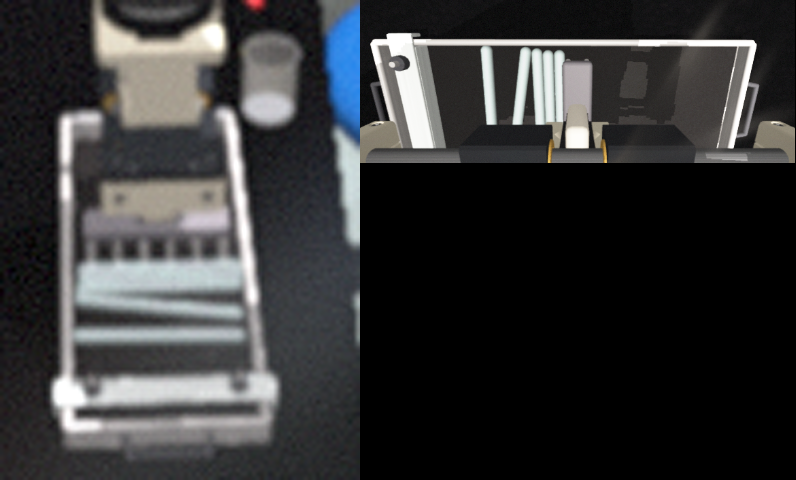

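>>> {"fn": "apply_moves", "kwargs": {
  "commands": [
    {"dp": [0, -4, 0], "yaw": 0, "grip": 0},
    {"dp": [0, -8, 0], "yaw": 0, "grip": 0},
    {"dp": [0, -12, 0], "yaw": 0, "grip": 0},
    {"dp": [0, -16, 0], "yaw": 0, "grip": 0},
    {"dp": [0, -20, 0], "yaw": 0, "grip": 0},
    {"dp": [0, -24, 0], "yaw": 0, "grip": 0},
    {"dp": [0, -28, 0], "yaw": 0, "grip": 0},
    {"dp": [0, -32, 0], "yaw": 0, "grip": 0},
    {"dp": [0, -36, 0], "yaw": 0, "grip": 0},
    {"dp": [0, -40, 0], "yaw": 0, "grip": 0}
  ]
}}

```text
time_s: 12.82
tcp_pos: [0.49, 0.0919, 0.057]
eef_rot: [180.0, 0.0, 3.0]
contact_force: [-0.2, -0.5, -0.8]
gripper_width: 0.0139
```

```bash
python3 v.py 8; python3 - <<'E'
from h import *
cv2.imwrite('pics/w8z.png',cv2.resize(cv2.imread('pics/w8.png')[90:270,80:360],None,fx=2.8,fy=2.8,interpolation=cv2.INTER_CUBIC))
E
```

```text
12.825 [0.4900215  0.09188705 0.05704815] [1.79999507e+02 1.64343900e-03 2.98832966e+00] [-0.23 -0.47 -0.8 ] [-0.18 -0.01  0.01]
```

View pics/v8.png

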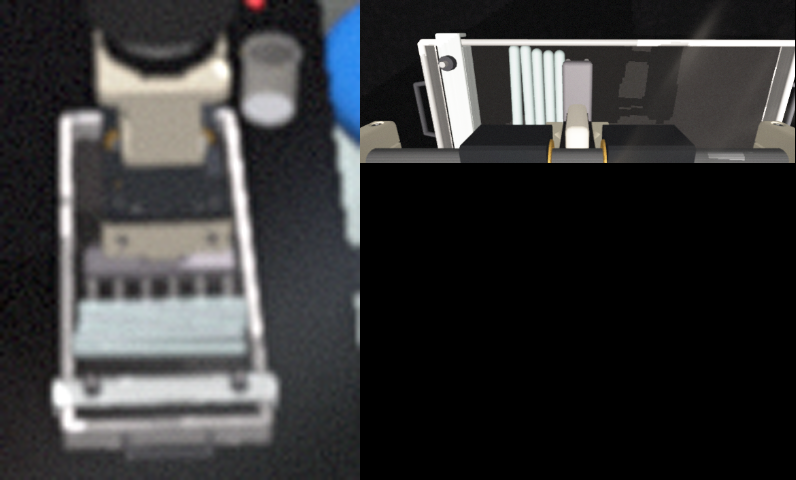

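View pics/w8z.png

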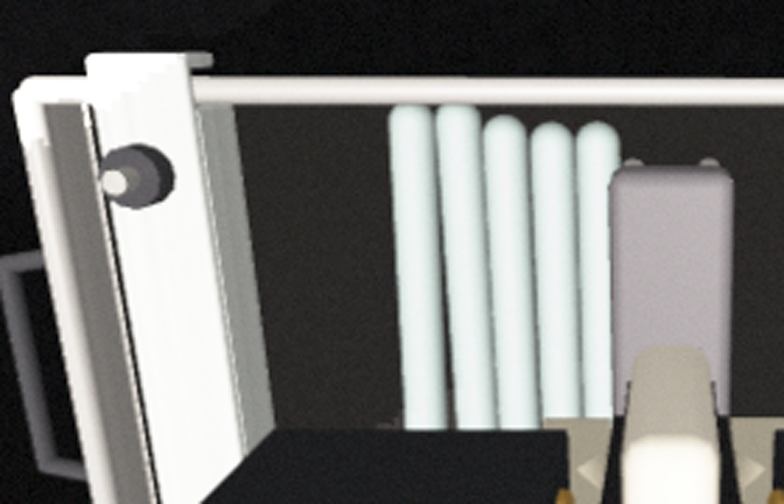

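```bash
python3 - <<'E'
from h import *
th=np.radians(3.); M=np.array([[np.cos(th),np.sin(th)],[-np.sin(th),np.cos(th)]])
for n,q,z in [('strip',(190,55),.023),('strip',(240,470),.023),('faceb',(238,120),.006),('faceb',(272,410),.006),('rod5',(388,120),.009),('rod5',(402,410),.009),('rod4',(436,120),.009),('rod4',(454,410),.009),('rod1r',(622,140),.009)]:
    p=ray('w8',80+q[0]/2.8,90+q[1]/2.8,z)[:2]*1000; print(n,(M@(p-[490.0,91.9])).round(1), (M@(p-[491.7,64.8])).round(1))
E
```

```text
strip [72.5 97.6] [ 72.2 124.7]
strip [-19.2  99.8] [-19.5 126.9]
faceb [58.1 97.5] [ 57.8 124.7]
faceb [-11.6  98.5] [-11.9 125.7]
rod5 [58.4 63.2] [58.1 90.4]
rod5 [-10.3  65.8] [-10.6  93. ]
rod4 [58.4 52.7] [58.1 79.8]
rod4 [-10.3  53.3] [-10.6  80.5]
rod1r [54.1 12. ] [53.8 39.1]
```

>>> {"fn": "apply_moves", "kwargs": {
  "commands": [
    {"dp": [0, -4, 0], "yaw": 0, "grip": 0},
    {"dp": [0, -8, 0], "yaw": 0, "grip": 0},
    {"dp": [0, -12, 0], "yaw": 0, "grip": 0},
    {"dp": [0, -16, 0], "yaw": 0, "grip": 0},
    {"dp": [0, -20, 0], "yaw": 0, "grip": 0},
    {"dp": [0, -23, 0], "yaw": 0, "grip": 0},
    {"dp": [0, -26, 0], "yaw": 0, "grip": 0},
    {"dp": [0, -28, 0], "yaw": 0, "grip": 0},
    {"dp": [0, -30, 0], "yaw": 0, "grip": 0},
    {"dp": [0, -31, 0], "yaw": 0, "grip": 0}
  ]
}}

```text
time_s: 14.18
tcp_pos: [0.4884, 0.1227, 0.0571]
eef_rot: [-180.0, 0.0, 3.0]
contact_force: [-0.7, -0.3, -1.4]
gripper_width: 0.0139
```

```bash
python3 v.py 9; python3 - <<'E'
from h import *
cv2.imwrite('pics/w9z.png',cv2.resize(cv2.imread('pics/w9.png')[90:270,80:360],None,fx=2.8,fy=2.8,interpolation=cv2.INTER_CUBIC))
E
```

```text
14.175 [0.48843321 0.1226834  0.05705979] [-1.79999863e+02  2.12450158e-04  2.99466627e+00] [-0.67 -0.34 -1.42] [-0.19 -0.05  0.02]
```

View pics/w9z.png

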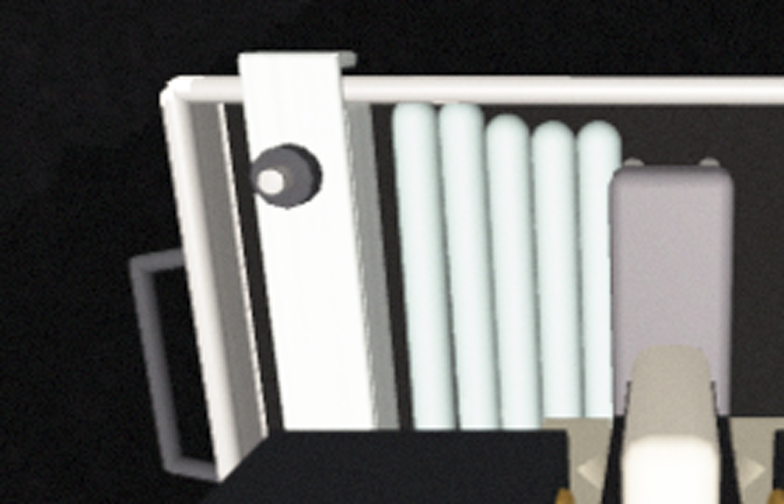

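>>> {"fn": "apply_moves", "kwargs": {
  "commands": [
    {"dp": [0, -1, 0], "yaw": 0, "grip": 0},
    {"dp": [0, -2, 0], "yaw": 0, "grip": 0},
    {"dp": [0, -3, 0], "yaw": 0, "grip": 0},
    {"dp": [0, -3.5, 0], "yaw": 0, "grip": 0},
    {"dp": [0, -4, 0], "yaw": 0, "grip": 0}
  ]
}}

```text
time_s: 14.9
tcp_pos: [0.4882, 0.1266, 0.057]
eef_rot: [180.0, 0.0, 3.0]
contact_force: [-0.4, -0.5, -0.9]
gripper_width: 0.0137
```

>>> {"fn": "apply_moves", "kwargs": {
  "commands": [
    {"dp": [0, -0.5, 0], "yaw": 0, "grip": 0},
    {"dp": [0, -1, 0], "yaw": 0, "grip": 0}
  ]
}}

```text
time_s: 15.15
tcp_pos: [0.4882, 0.1276, 0.0571]
eef_rot: [-180.0, -0.0, 3.0]
contact_force: [-0.3, -1.0, -0.8]
gripper_width: 0.014
```

>>> {"fn": "apply_moves", "kwargs": {
  "commands": [
    {"dp": [0, -0.5, 0], "yaw": 0, "grip": 0}
  ]
}}

```text
time_s: 15.28
tcp_pos: [0.4881, 0.1281, 0.0571]
eef_rot: [-180.0, 0.0, 3.0]
contact_force: [0.3, -0.3, -1.4]
gripper_width: 0.0138
```

```bash
python3 v.py 10; python3 - <<'E'
from h import *
cv2.imwrite('pics/w10z.png',cv2.resize(cv2.imread('pics/w10.png')[90:270,80:360],None,fx=2.8,fy=2.8,interpolation=cv2.INTER_CUBIC))
E
```

```text
15.275 [0.48813798 0.12810636 0.05706549] [-1.79999993e+02  5.76206274e-05  2.99093616e+00] [ 0.26 -0.29 -1.36] [-0.2  -0.01 -0.03]
```

View pics/w10z.png

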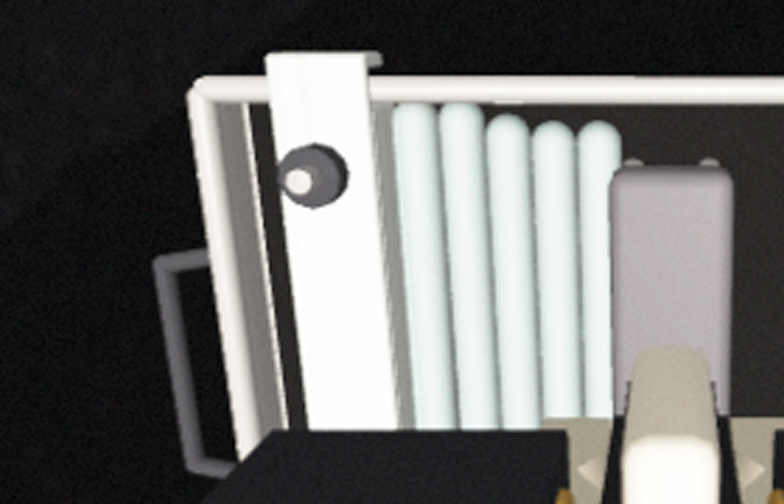

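>>> {"fn": "apply_moves", "kwargs": {
  "commands": [
    {"dp": [0, -0.3, 0], "yaw": 0, "grip": 0},
    {"dp": [0, -0.6, 0], "yaw": 0, "grip": 0}
  ]
}}

```text
time_s: 15.62
tcp_pos: [0.4881, 0.1287, 0.0571]
eef_rot: [-180.0, -0.0, 3.0]
contact_force: [-0.3, -1.5, -1.3]
gripper_width: 0.0142
```

>>> {"fn": "apply_moves", "kwargs": {
  "commands": [
    {"dp": [0, -0.4, 0], "yaw": 0, "grip": 0},
    {"dp": [0, -0.4, 0], "yaw": 0, "grip": 0}
  ]
}}

```text
time_s: 15.88
tcp_pos: [0.488, 0.1289, 0.057]
eef_rot: [180.0, 0.0, 3.0]
contact_force: [-0.4, -1.5, -1.9]
gripper_width: 0.014
```

>>> {"fn": "apply_moves", "kwargs": {
  "commands": [
    {"dp": [0, -0.4, 0], "yaw": 0, "grip": 0},
    {"dp": [0, -0.4, 0], "yaw": 0, "grip": 0}
  ]
}}

```text
time_s: 16.12
tcp_pos: [0.488, 0.1292, 0.057]
eef_rot: [180.0, 0.0, 3.0]
contact_force: [1.5, -3.7, -1.0]
gripper_width: 0.0136
```

>>> {"fn": "apply_moves", "kwargs": {
  "commands": [
    {"dp": [0, -0.2, 0], "yaw": 0, "grip": 0},
    {"dp": [0, -0.2, 0], "yaw": 0, "grip": 0}
  ]
}}

```text
time_s: 16.38
tcp_pos: [0.4879, 0.1293, 0.057]
eef_rot: [180.0, 0.0, 3.0]
contact_force: [1.5, -4.7, -1.1]
gripper_width: 0.0142
```

```bash
python3 v.py 11; python3 - <<'E'
from h import *
cv2.imwrite('pics/w11z.png',cv2.resize(cv2.imread('pics/w11.png')[90:270,80:360],None,fx=2.8,fy=2.8,interpolation=cv2.INTER_CUBIC))
E
```

```text
16.375 [0.48794329 0.12926282 0.057046  ] [1.79965441e+02 2.06663136e-02 2.98784341e+00] [ 1.47 -4.67 -1.08] [-2.17 -0.56 -0.07]
```

View pics/w11z.png

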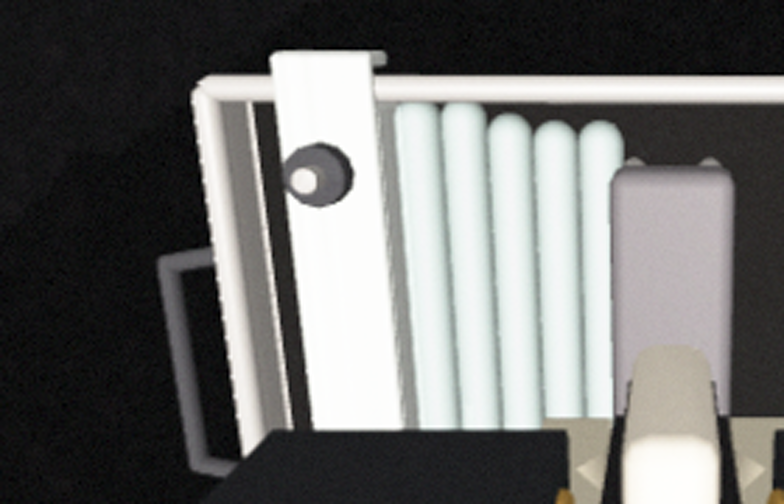

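View pics/v11.png

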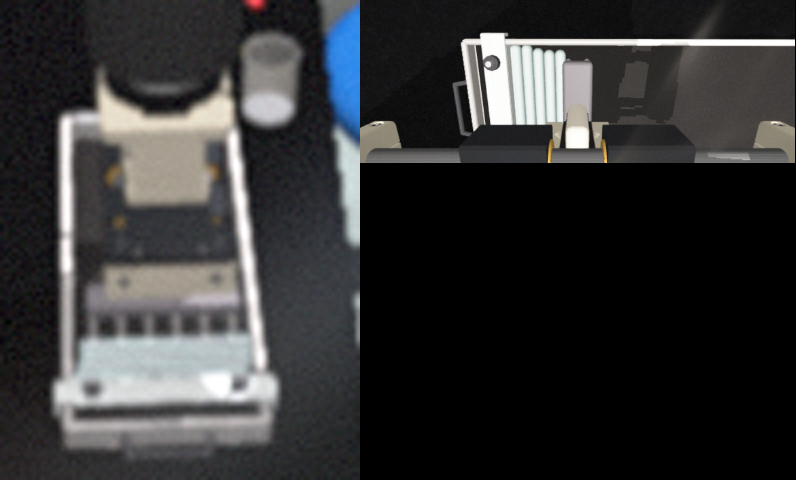

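>>> {"fn": "apply_moves", "kwargs": {
  "commands": [
    {"dp": [0, -0.3, 0], "yaw": 0, "grip": 0},
    {"dp": [0, -0.3, 0], "yaw": 0, "grip": 0},
    {"dp": [0, -0.3, 0], "yaw": 0, "grip": 0}
  ]
}}

```text
time_s: 16.85
tcp_pos: [0.4879, 0.1294, 0.057]
eef_rot: [179.9, 0.0, 3.0]
contact_force: [2.7, -6.5, 0.2]
gripper_width: 0.0139
```

```bash
python3 v.py 12; python3 - <<'E'
from h import *
i=cv2.imread('pics/w12.png')[90:270,80:360]
cv2.imwrite('pics/w12z.png',cv2.resize(i,None,fx=2.8,fy=2.8,interpolation=cv2.INTER_CUBIC))
g=cv2.imread('pics/w12.png',0).astype(int)
for r in (135,150,170,190,210,230,240): print(r,g[r,212:305].tolist())
E
```

```text
16.85 [0.48792563 0.12936477 0.05703173] [1.79947883e+02 2.87190332e-02 2.98863685e+00] [ 2.66 -6.52  0.24] [-2.54 -0.73 -0.05]
135 [251, 237, 200, 177, 146, 152, 151, 147, 156, 206, 241, 241, 240, 242, 243, 244, 244, 243, 242, 236, 232, 224, 211, 191, 165, 164, 207, 229, 237, 240, 242, 244, 245, 244, 244, 240, 235, 230, 219, 200, 175, 131, 117, 185, 212, 223, 231, 234, 236, 236, 233, 230, 227, 216, 203, 182, 154, 101, 43, 52, 104, 165, 187, 198, 204, 207, 206, 201, 192, 184, 160, 127, 76, 40, 44, 44, 95, 156, 182, 198, 204, 208, 207, 201, 198, 186, 168, 132, 79, 42, 45, 45, 43]
150 [253, 252, 245, 219, 176, 155, 151, 149, 149, 146, 194, 241, 243, 238, 242, 243, 245, 244, 244, 242, 237, 233, 226, 213, 194, 168, 163, 209, 230, 236, 239, 243, 244, 245, 245, 244, 241, 236, 229, 215, 197, 169, 157, 200, 224, 236, 240, 243, 244, 245, 245, 244, 242, 237, 231, 221, 203, 172, 161, 190, 221, 234, 238, 241, 243, 244, 245, 244, 242, 238, 232, 223, 208, 178, 164, 191, 217, 230, 238, 240, 243, 245, 245, 245, 243, 241, 234, 215, 150, 110, 96, 97, 98]
170 [252, 252, 253, 251, 240, 207, 182, 149, 15
[... 1596 characters left out ...]
, 162, 182, 223, 234, 240, 242, 243, 245, 244, 242, 240, 233, 225, 213, 183, 157, 175, 222, 233, 239, 243, 243, 245, 244, 244, 239, 235, 227, 213, 185, 154, 170, 218, 232, 237, 241, 243, 245, 244, 244, 224, 116, 141, 157, 169, 149, 96]
240 [252, 252, 251, 252, 252, 252, 253, 253, 253, 252, 247, 227, 190, 148, 148, 147, 148, 176, 229, 242, 238, 241, 243, 244, 245, 242, 241, 237, 230, 219, 201, 172, 169, 210, 235, 242, 244, 243, 245, 245, 243, 241, 236, 230, 217, 198, 168, 164, 213, 232, 236, 241, 244, 245, 245, 243, 241, 237, 231, 219, 194, 168, 153, 157, 159, 157, 159, 155, 159, 160, 154, 160, 159, 155, 158, 157, 156, 160, 156, 159, 158, 158, 156, 157, 156, 169, 163, 69, 22, 28, 27, 97, 170]
```

View pics/w12z.png

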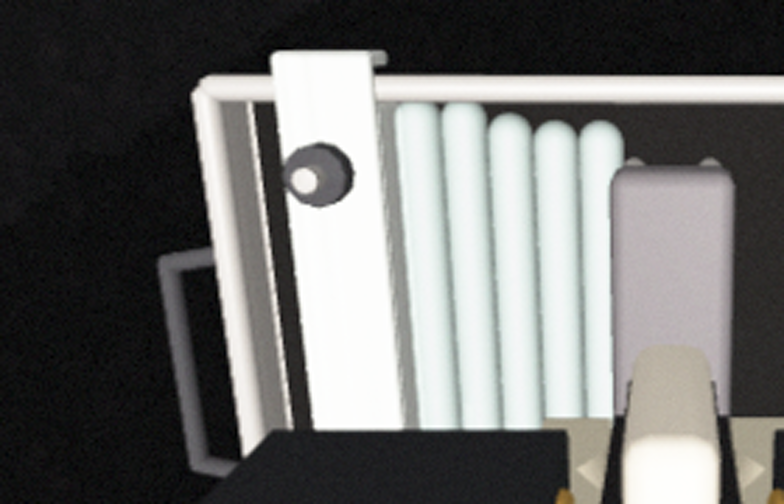

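>>> {"fn": "apply_moves", "kwargs": {
  "commands": [
    {"dp": [0, 0, 0], "yaw": 0, "grip": 0},
    {"dp": [0, 0, 0], "yaw": 0, "grip": 0},
    {"dp": [0, 0.3, 0], "yaw": 0, "grip": 0},
    {"dp": [0, 0.6, 0], "yaw": 0, "grip": 0},
    {"dp": [0, 1, 0], "yaw": 0, "grip": 0},
    {"dp": [0, 1.4, 0], "yaw": 0, "grip": 0},
    {"dp": [0, 2, 0], "yaw": 0, "grip": 0},
    {"dp": [0, 3, 0], "yaw": 0, "grip": 0},
    {"dp": [0, 6, 0], "yaw": 0, "grip": 0},
    {"dp": [0, 12, 0], "yaw": 0, "grip": 0},
    {"dp": [0, 20, 0], "yaw": 0, "grip": 0},
    {"dp": [0, 20, 0], "yaw": 0, "grip": 0}
  ]
}}

```text
time_s: 18.45
tcp_pos: [0.489, 0.1093, 0.057]
eef_rot: [180.0, 0.0, 2.9]
contact_force: [-0.0, -0.4, -1.6]
gripper_width: 0.0136
```

```bash
python3 v.py 13; python3 - <<'E'
from h import *
i=cv2.imread('pics/w13.png')[90:270,80:360]
cv2.imwrite('pics/w13z.png',cv2.resize(i,None,fx=2.8,fy=2.8,interpolation=cv2.INTER_CUBIC))
E
```

```text
18.45 [0.48899699 0.10926582 0.05702701] [1.79996608e+02 1.17963092e-02 2.93581879e+00] [-0.03 -0.43 -1.6 ] [-0.02  0.01  0.02]
```

View pics/w13z.png

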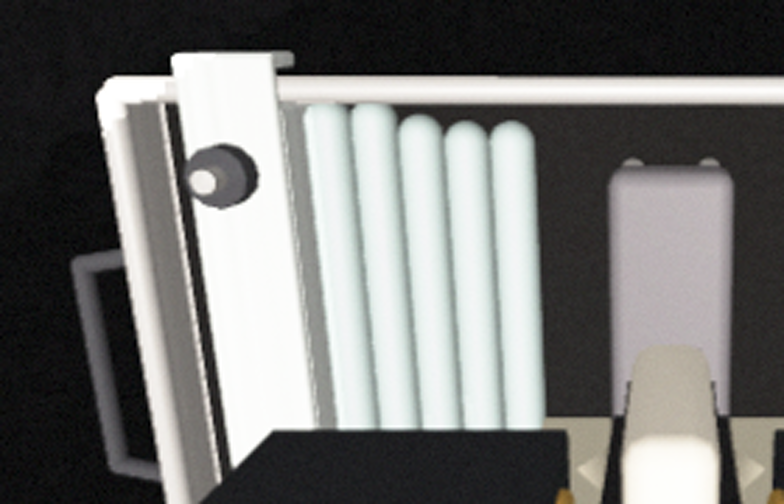

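>>> {"fn": "apply_moves", "kwargs": {
  "commands": [
    {"dp": [0, 0, -20], "yaw": 0, "grip": 0},
    {"dp": [0, 0, -50], "yaw": 0, "grip": 0},
    {"dp": [0, 0, -80], "yaw": 0, "grip": 0},
    {"dp": [0, 30, -80], "yaw": 0, "grip": 0},
    {"dp": [0, 75, -80], "yaw": 0, "grip": 0},
    {"dp": [0, 120, -80], "yaw": 0, "grip": 0},
    {"dp": [0, 165, -80], "yaw": 0, "grip": 0},
    {"dp": [0, 210, -80], "yaw": -0.1, "grip": 0},
    {"dp": [-10, 255, -80], "yaw": -0.2, "grip": 0},
    {"dp": [-20, 300, -80], "yaw": -0.264, "grip": 0},
    {"dp": [-26, 333, -80], "yaw": -0.264, "grip": 0},
    {"dp": [-26, 333, -80], "yaw": -0.264, "grip": 0}
  ]
}}

```text
time_s: 20.05
tcp_pos: [0.48, -0.2256, 0.1368]
eef_rot: [-180.0, 0.0, 17.9]
contact_force: [-0.5, 1.2, -1.6]
gripper_width: 0.0139
```

```bash
python3 v.py 14
```

```text
20.05 [ 0.47998614 -0.22564753  0.1368124 ] [-1.79995319e+02  2.46257651e-02  1.79495422e+01] [-0.53  1.21 -1.63] [ 0.01 -0.04 -0.02]
```

View pics/v14.png

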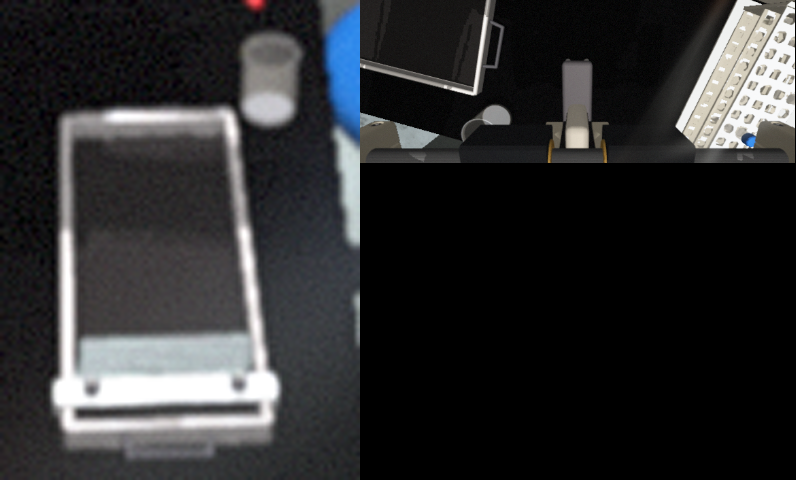

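>>> {"fn": "apply_moves", "kwargs": {
  "commands": [
    {"dp": [0, 0, 30], "yaw": 0, "grip": 0},
    {"dp": [0, 0, 60], "yaw": 0, "grip": 0},
    {"dp": [0, 0, 76], "yaw": 0, "grip": 0},
    {"dp": [0, 0, 81], "yaw": 0, "grip": 0},
    {"dp": [0, 0, 84], "yaw": 0, "grip": 0},
    {"dp": [0, 0, 85], "yaw": 0, "grip": 0},
    {"dp": [0, 0, 85], "yaw": 0, "grip": 0},
    {"dp": [0, 0, 85], "yaw": 0, "grip": 0}
  ]
}}

```text
time_s: 21.15
tcp_pos: [0.4808, -0.224, 0.0525]
eef_rot: [180.0, -0.0, 18.1]
contact_force: [-0.7, -0.3, -1.8]
gripper_width: 0.0135
```

>>> {"fn": "apply_moves", "kwargs": {
  "commands": [
    {"dp": [0, 0, 0.3], "yaw": 0, "grip": 0},
    {"dp": [0, 0, 0.3], "yaw": 0, "grip": 0}
  ]
}}

```text
time_s: 21.4
tcp_pos: [0.4805, -0.224, 0.0518]
eef_rot: [180.0, -0.0, 18.1]
contact_force: [0.4, -0.2, -1.5]
gripper_width: 0.014
```

>>> {"fn": "apply_moves", "kwargs": {
  "commands": [
    {"dp": [0, 0, 0.3], "yaw": 0, "grip": 0},
    {"dp": [0, 0, 0.3], "yaw": 0, "grip": 0}
  ]
}}

```text
time_s: 21.65
tcp_pos: [0.4805, -0.2239, 0.0515]
eef_rot: [180.0, -0.0, 18.1]
contact_force: [0.5, 0.1, -1.2]
gripper_width: 0.014
```

>>> {"fn": "apply_moves", "kwargs": {
  "commands": [
    {"dp": [0, 0, 0.3], "yaw": 0, "grip": 0},
    {"dp": [0, 0, 0.3], "yaw": 0, "grip": 0}
  ]
}}

```text
time_s: 21.9
tcp_pos: [0.4806, -0.2239, 0.0514]
eef_rot: [180.0, -0.0, 18.1]
contact_force: [-0.8, 0.3, 2.9]
gripper_width: 0.0136
```

Bench contact felt (+2.9 N). Release gradually.

>>> {"fn": "apply_moves", "kwargs": {
  "commands": [
    {"dp": [0, 0, 0], "yaw": 0, "grip": 0.2},
    {"dp": [0, 0, 0], "yaw": 0, "grip": 0.3},
    {"dp": [0, 0, 0], "yaw": 0, "grip": 0.5},
    {"dp": [0, 0, 0], "yaw": 0, "grip": 0.6},
    {"dp": [0, 0, 0], "yaw": 0, "grip": 0.6},
    {"dp": [0, 0, 0], "yaw": 0, "grip": 0.6},
    {"dp": [0, 0, 0], "yaw": 0, "grip": 0.6},
    {"dp": [0, 0, 0], "yaw": 0, "grip": 0.6}
  ]
}}

```text
time_s: 22.9
tcp_pos: [0.4805, -0.2239, 0.0512]
eef_rot: [180.0, -0.0, 18.1]
contact_force: [-0.9, 0.2, 0.3]
gripper_width: 0.0524
```

>>> {"fn": "apply_moves", "kwargs": {
  "commands": [
    {"dp": [0, 0, -10], "yaw": 0, "grip": 0.6},
    {"dp": [0, 0, -30], "yaw": 0, "grip": 0.6},
    {"dp": [0, 0, -60], "yaw": 0, "grip": 0.6},
    {"dp": [0, 0, -100], "yaw": 0, "grip": 0.6},
    {"dp": [0, 0, -140], "yaw": 0, "grip": 0.6},
    {"dp": [0, 0, -180], "yaw": 0, "grip": 0.6},
    {"dp": [0, -60, -200], "yaw": 0, "grip": 0.6},
    {"dp": [0, -110, -210], "yaw": 0, "grip": 0.6},
    {"dp": [0, -150, -210], "yaw": 0, "grip": 0.6},
    {"dp": [0, -150, -210], "yaw": 0, "grip": 0.6},
    {"dp": [0, -150, -210], "yaw": 0, "grip": 0.6}
  ]
}}

```text
time_s: 24.28
tcp_pos: [0.434, -0.0813, 0.2618]
eef_rot: [180.0, -0.1, 18.2]
contact_force: [0.8, -0.3, -0.6]
gripper_width: 0.0525
```

```bash
python3 v.py 15; python3 - <<'E'
from h import *
cv2.imwrite('pics/s15z.png',cv2.resize(cv2.imread('pics/s15.png')[80:260,270:390],None,fx=3.3,fy=3.3,interpolation=cv2.INTER_CUBIC))
E
```

```text
24.275 [ 0.43400007 -0.08133399  0.26183697] [ 1.79985406e+02 -6.19004538e-02  1.81730227e+01] [ 0.83 -0.26 -0.6 ] [-0.08  0.03 -0.02]
```

View pics/w15.png

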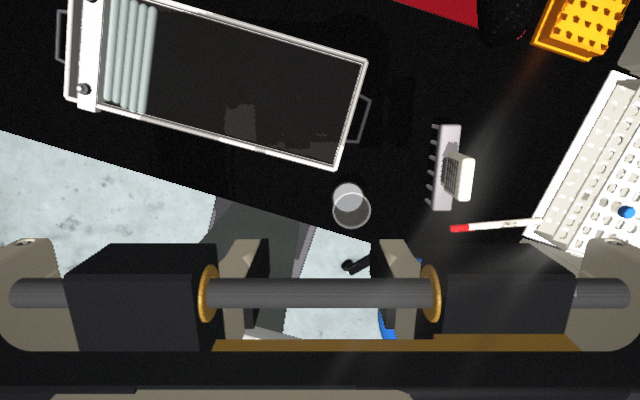

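View pics/s15z.png

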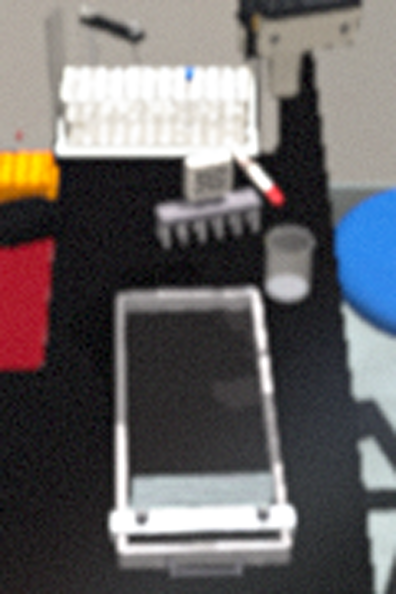

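```bash
python3 - <<'E'
from h import *
i=cv2.imread('pics/w15.png')[0:130,50:180]
cv2.imwrite('pics/w15z.png',cv2.resize(i,None,fx=5,fy=4.6,interpolation=cv2.INTER_CUBIC))
E
```

```text
(no output)
```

View pics/w15z.png

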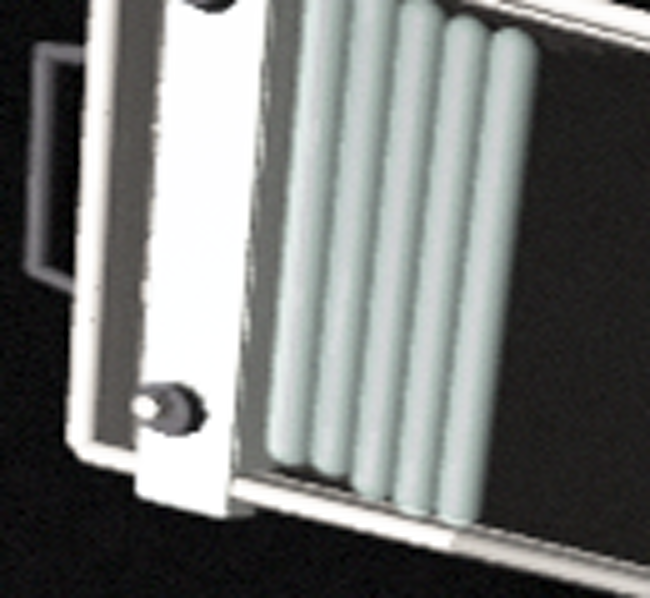

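```bash
python3 - <<'E'
from h import *
f=lambda x,y,z:ray('w15',50+x/5,y/4.6,z)[:2]
for n,a,b,z in [('fence',(265,60),(233,480),.023),('rod1',(540,60),(483,500),.009),('rod5',(300,60),(268,440),.009)]:
    d=f(*a,z)-f(*b,z); print(n,np.degrees(np.arctan2(d[1],d[0])))
print(close_job())
E
```

```text
fence 3.1978757728858493
rod1 2.8174273936522725
rod5 3.0815841750247484
the job is handed in; nothing more can be done
None
```

The five rods are combed into one gapless, parallel row against the fence. The rake stands upright on the bench where it started, and I handed the job in at about 24 s of the 64 s allowed.

- **Pressing:** I gripped the rake by its handle, lowered it behind rod 1, and combed towards the fence at about 4 mm per step. Near the fence I slowed to sub-millimetre steps. The measured wrist force rose to about 6.5 N, above 3.7 N for roughly 1 s, against the 15 N limit on the glass. Forces on the individual rods could not be read directly.
- **Rods:** In the last wrist picture rod 1 lies at 2.8° and rod 5 at 3.1°, against 3.2° for the fence. The rods lie side by side with no visible gaps, and the row stayed put when the rake was drawn back.
- **Rake and surroundings:** I felt the bench before releasing the rake, and the pictures afterwards show it upright and clear of the tray. The beaker looked unmoved. The petri dish, conical tube and dye vial were not checked again in the last pictures, but the rake and gripper did not go near them.
- **Checks:** None failed. One measurement disagreed slightly: partway through, the fence edge read about 1.4° off the tray's angle. That was not there in the last picture.

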